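# Load a spacer ring onto a guide pillar with a forked loader

### The arm

A 7-joint arm with a two-finger parallel gripper is mounted at the origin on the work surface. World frame = base frame: x ahead of the robot, y to its left, z up, the work surface at z = 0. Lengths are in m, angles in rad, forces in N, time in s.
With the tool pointing down it reaches from about 0.4 to 0.85 m from the base axis. Payload 10.4 kg.
Tool frame: the origin (TCP) lies between the finger pads; the fingertips stand 8 mm ahead of it and the grasp point (between the pads) lies 11 mm behind it; z points along the fingers, y is the direction in which the jaws open and shut (so a half turn about z gives the same grasp; the last joint's range is limited). The gripper opens to 85 mm and grips with 20 to 120 N. Pads are 22 mm wide; open, the fingers measure 114 mm over their backs; the gripper's body (76 mm by 85 mm) begins 54 mm behind the grasp point. The pads swing forward as they close: fully open they stand 13 mm farther back than shut.
Start: joints at [1.165, 0.332, -0.065, 1.46, 0.022, 1.35, -0.088], TCP at [0.233, -0.58, 0.239] pointing down, gripper open.
Joint ranges: [-2.6, 2.6], [-0.5, 2.12], [-1.47, 1.34], [0.16, 2.42], [-1.27, 4.41], [0.06, 2.06], [-2.6, 2.6]. Speed limits (rad/s): [2.22, 2.22, 2.79, 2.79, 3.14, 3.14, 3.14].

### API

Orientations are given as a unit quaternion [w, x, y, z].
In Python, from bench import observe, snapshot, calibration, job_done gives the robot as it stands.
- The arm moves only by the tool apply_moves, never from a script. Its argument "commands" is a list that holds one entry, the list of rows, each a list of 7 numbers: the shift along the tool's x, y, z in cm, then the turn, a rotation vector about the tool's x, y, z in degrees, then the closure, from 0 (fully open) to 1 (shut). A call has 1 to 12 rows; each row is the pose to reach, as a shift and turn from the pose measured when the call began, along the tool's axes at that moment; what a row does not reach only later rows make up. A row lasts 1/8 s, in which the tool goes at most 62.5 mm and 10.7 degrees, less where a joint would pass 70% of its speed; a pose out of reach is approached as far as the arm can. A call with a gripper value outside its range is refused whole. The fingers move at their own pace and stop on an object; "squeeze" is the grip in N (left out, the last holds). Time passes only in rows, so rows that repeat a pose let the fingers close. It gives the time, the measured TCP pose, the force and the opening at its end, in the units of the state.
- observe(): the state, without advancing time (a new reading comes with each control period).
- snapshot(name): name is "scene" or "top" or "wrist"; returns the picture (384x512x3 uint8, blue, green, red); there is no depth.
- calibration(name): a dict with "intrinsics" (3x3 intrinsics, pixels), "R" (3x3) and "t" (3): a world point X has camera coordinates R X + t; the wrist camera has in their place "tool_from_camera" (4x4, takes a point from camera to tool coordinates, whose origin is the TCP and whose axes are the flange's). Camera axes: x right, y down, z forward; pixel columns grow to the right and rows downward; lengths in m; the calibration is good to about 2 mm. A picture is of the moment at which its call begins: read the wrist's pose just before it. calibration takes no time and is no camera call.
- job_done(): hands the job in, once; it reports no verdict.
The state is a dict: "time_s": time; "joints": joint angles; "qd": joint speeds; "tau": joint torques, N m; "eef_pos": TCP position; "tool_rot": TCP orientation; "ft_force": force on the tool from outside, world axes, zero at the start; "moment": the same for the moment, N m; "opening": finger opening in m.
Only numpy, scipy, OpenCV 4.12 (cv2) and the standard library are available. Lean on these libraries where they do the work, as an engineer would, in place of code of your own. Each camera call takes 0.05 s, during which the arm holds its last target.

### The job

Take the forked loader by its grip and carry the ring that lies loose on its fork, level and untouched by the fingers, to the mould plate; lower it gently over the guide pillar down to the bush and draw the fork out from under it. Then lay the fork on top of the ring, push ring and bush down until the bush is fully home, and bear on it there with about 13 N (never over 18 N) for a second. Stand the loader back upright on the bench, clear of the plate, and leave the other things alone.

Things in the scene. Friction and masses are not known exactly. Their poses are not given: they have to be found in the camera images.
- loader: C-shaped steel loader, 0.3 kg, on the bench. Origin: underside of the flat fork, midway between the tines, below the grip; z up, x to the fork's open end. Fork 4 mm thick, 46 mm wide; slot 22 mm wide, from the tips (28 mm ahead of origin) to 28 mm behind. Neck front face 56 mm behind, blade end 78 mm behind; a 14 mm wide arm from the neck (60 to 72 mm above origin) bears the grip.
- loader_grip (a point): centre to grasp on the loader, 88 mm straight above the body's origin, same axes: a block 34 mm long (x), 14 mm thick (y) and 32 mm high, standing on the arm; grasp it from above with the fingers on its two y faces.
- ring: loose flat steel ring, 50 mm outside, 21 mm hole, 8 mm thick, 0.06 to 0.12 kg, lying on top of the fork (its underside 4 mm above the loader's origin), not always in the middle. Origin: centre of its underside, z up.
- plate: fixed aluminium mould plate, 200 x 150 x 40 mm with shallow square marks, four screw heads 5 mm high near the corners. Origin: centre of its underside on the bench, z up. The guide pillar stands at its centre.
- pillar_top (a point): top centre of the fixed steel guide pillar, which stands 54 mm above the plate's upper face; 16 mm diameter, its last 10 mm taper to 8 mm.
- bush: brass bush around the pillar, 36 mm diameter, 7 to 31 mm proud of the plate. Origin: centre of its flat top, z up. Stiff, no spring: about 5 N moves it down, it stays where left. 5 to 15 mm to go to its stop, 2 to 16 mm above the plate: it varies and can only be felt. The stop gives 1 mm per 15 N. Home: it stands still under over 9 N on the ring.
- wrench_mid (a point): open-end wrench lying on the bench, bystander; point 6 mm above its origin.
- tin_mid (a point): grey tin, 56 mm diameter, 65 mm high, bystander; point 30 mm above its foot.
- bolt_mid (a point): dark bolt standing on its head, 24 mm diameter, 47 mm high, bystander; point 20 mm above its foot.
Mind the look-alikes: they are no part of the job. Several things have the shape of the loader; the one meant has the colours described above. There is more than one size of the plate; the one meant has the size given above.

How it is judged:
By the outcome, as a careful person would: the job done as asked, in the order asked, and still so for the second after the job is handed in, with the robot touching nothing.
It also fails if it takes over 72 s, if anything falls off the work surface, if the arm or the gripper's body presses on something with over 40 N, if the wrist force passes 120 N, or if a joint passes its speed limit or range.

## Working session

There is one attempt and no reset: what is moved stays moved. The work goes in short steps, Python scripts to look and compute and a tool call to move; the robot and the scene stay as the last step left them, time stands still between calls to the robot, and variables do not carry over. Pictures are saved under pics/ and viewed, and the job is handed in when it is done.

Besides the shell and the picture viewer there is one more tool, called after "Emit:" in YAML: its name, and indented under it one key for each argument. apply_moves: Moves the arm, as the interface text tells. Its arguments: {"type":"object","properties":{"commands":{"type":"array","items":{"type":"array","items":{"type":"array","items":{"type":"number"}}}},"squeeze":{"type":"number"}},"required":["commands"]}

```bash
ls; mkdir -p pics; python3 - <<'E'
from bench import *
import cv2
print(observe())
for n in ["scene","top","wrist"]:
    cv2.imwrite(f"pics/{n}0.png",snapshot(n)); print(n,calibration(n))
E
```

```text
pics
{'time_s': 0.0, 'joints': array([ 1.16538114,  0.33285946, -0.06467787,  1.46094831,  0.02160902,
        1.34985971, -0.08851704]), 'qd': array([-0.00100856,  0.00079271,  0.00041373, -0.00037864,  0.00026548,
        0.00058709, -0.00030397]), 'tau': array([-3.26617801e-04, -6.25443220e+01,  4.89613193e-02, -3.91615462e+01,
        1.62615487e-02,  9.93383175e-03, -6.47299635e-05]), 'eef_pos': array([ 0.23330776, -0.57944026,  0.23852027]), 'tool_rot': array([-6.68394650e-04,  9.81738604e-01,  1.90233643e-01, -1.69771234e-04]), 'ft_force': array([-0.2774561 ,  0.34633136, -0.14406505]), 'moment': array([-0.04767802, -0.04283315, -0.0369525 ]), 'opening': 0.08540066124820433}
scene {'intrinsics': array([[398.53512276,   0.        , 257.35531115],
       [  0.        , 398.53512276, 186.25848684],
       [  0.        ,   0.        ,   1.        ]]), 'R': array([[-0.30818835,  0.95117068, -0.01715471],
       [ 0.65475307,  0.19899525, -0.72917714],
       [-0.69015821, -0.235956  , -0.68410994]]), 't': array([ 0.12955156, -0.29462281,  1.33010076])}
top {'intrinsics': array([[48
[... 183 characters left out ...]
  0.02511763],
       [-0.98525746,  0.01185706, -0.17066678],
       [ 0.17029221, -0.02754285, -0.98500861]]), 't': array([0.01408122, 0.52602462, 1.19312314])}
wrist {'intrinsics': array([[290.70202384,   0.        , 257.57478911],
       [  0.        , 290.70202384, 186.44360741],
       [  0.        ,   0.        ,   1.        ]]), 'tool_from_camera': array([[ 8.41710839e-04, -9.61829554e-01, -2.73647952e-01,
         6.85330863e-02],
       [ 9.99998445e-01,  1.23359389e-03, -1.26000406e-03,
         8.31450737e-04],
       [ 1.54947959e-03, -2.73646466e-01,  9.61829097e-01,
        -1.34210722e-01],
       [ 0.00000000e+00,  0.00000000e+00,  0.00000000e+00,
         1.00000000e+00]])}
```

View pics/scene0.png

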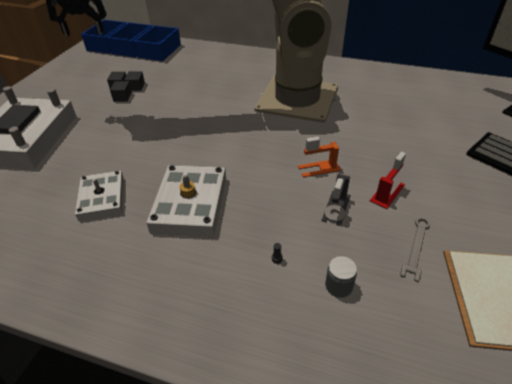

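View pics/top0.png

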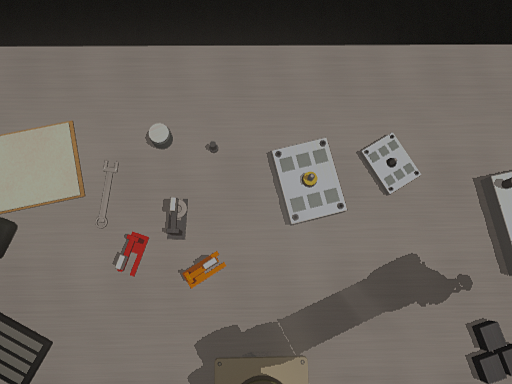

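View pics/wrist0.png

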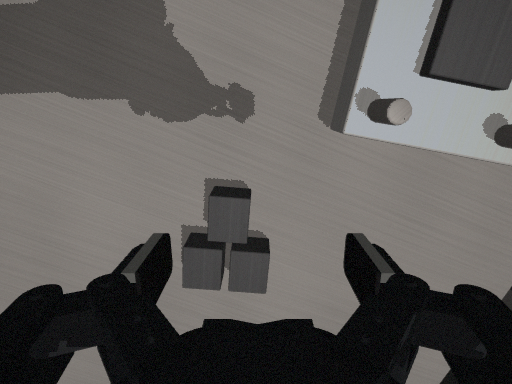

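```bash
python3 - <<'E'
import cv2,numpy as np
a=cv2.imread("pics/top0.png");b=cv2.imread("pics/scene0.png")
A=cv2.resize(a[185:255,140:215],None,fx=5,fy=5,interpolation=cv2.INTER_CUBIC)
B=cv2.resize(b[165:235,310:370],None,fx=5,fy=5,interpolation=cv2.INTER_CUBIC)
h=350
cv2.imwrite("pics/crop.png",np.hstack([A,B]))
C=cv2.resize(a[130:230,265:355],None,fx=4,fy=4,interpolation=cv2.INTER_CUBIC)
D=cv2.resize(b[160:235,145:235],None,fx=4,fy=4,interpolation=cv2.INTER_CUBIC)
D=cv2.copyMakeBorder(D,0,100,0,0,cv2.BORDER_CONSTANT)
cv2.imwrite("pics/crop2.png",np.hstack([C,D]))
E
```

```text
(no output)
```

View pics/crop.png

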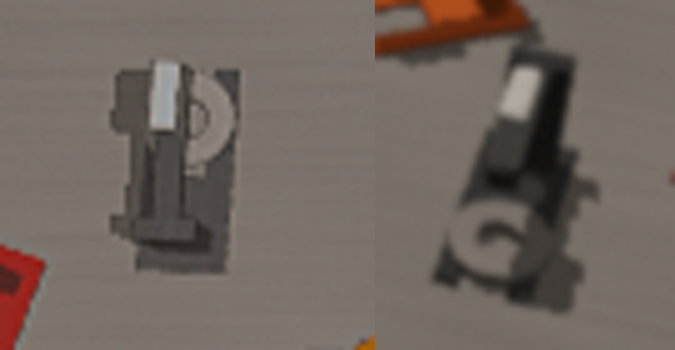

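View pics/crop2.png

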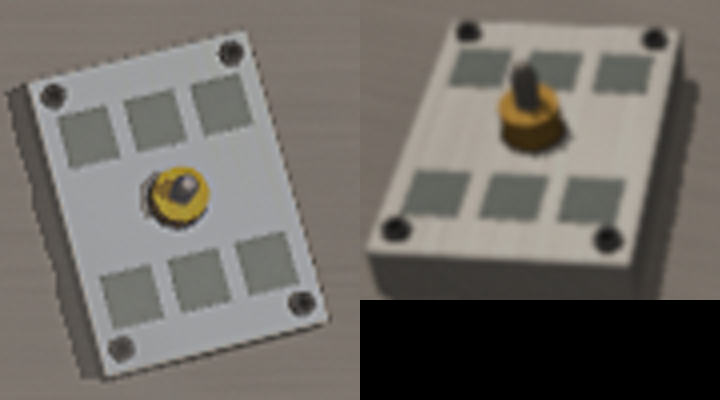

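```bash
cat > h.py <<'E'
import numpy as np,cv2
from bench import *
from scipy.spatial.transform import Rotation as Ro
def cam(n,st=None):
    c=calibration(n);K=c["intrinsics"]
    if n!="wrist": return K,np.array(c["R"]),np.array(c["t"])
    q=st["tool_rot"];R=Ro.from_quat([q[1],q[2],q[3],q[0]]).as_matrix()
    T=np.eye(4);T[:3,:3]=R;T[:3,3]=st["eef_pos"]
    W=np.linalg.inv(T@c["tool_from_camera"])
    return K,W[:3,:3],W[:3,3]
def ray(C,p):
    K,R,t=C;d=R.T@np.linalg.solve(K,[p[0],p[1],1.]);return -R.T@t,d/np.linalg.norm(d)
def tri(l):
    A=np.zeros((3,3));b=np.zeros(3);L=[]
    for C,p in l:
        o,d=ray(C,p);P=np.eye(3)-np.outer(d,d);A+=P;b+=P@o;L.append((o,P))
    x=np.linalg.solve(A,b);return x,[np.linalg.norm(P@(x-o))*1000 for o,P in L]
def onz(C,p,z):
    o,d=ray(C,p);return o+d*(z-o[2])/d[2]
def proj(C,X):
    K,R,t=C;v=K@(R@np.array(X)+t);return v[:2]/v[2]
E
python3 - <<'E'
from h import *
T=cam("top");S=cam("scene");np.set_printoptions(precision=4,suppress=True)
print("grip",tri([(T,(173,204)),(S,(339,183.6))]))
print("pillar",tri([(T,(311,176.2)),(S,(185.7,177))]))
for p in [(272,151),(327,138.5),(346,210),(291,224)]: print(onz(T,p,.04))
for n,p,z in [("tin",(159,132),.065),("bolt",(213,146),.047),("wr",(107,193),0),("red",(131,253),0),("orange",(203,269),0),("ring",(181,209),.012),("blade end",(140+180/5,185+270/5),0),("sm plate",(390,162),.03)]: print(n,onz(T,p,z))
st=observe();q=st["tool_rot"];print(Ro.from_quat([q[1],q[2],q[3],q[0]]).as_matrix())
E
```

```text
grip (array([0.4876, 0.2099, 0.0991]), [np.float64(2.240560000070824), np.float64(2.240560000070832)])
pillar (array([ 0.5545, -0.1297,  0.0879]), [np.float64(1.1661299942699415), np.float64(1.1661299942698535)])
[ 0.6327 -0.0385  0.04  ]
[ 0.665  -0.1834  0.04  ]
[ 0.4756 -0.2243  0.04  ]
[ 0.4417 -0.0825  0.04  ]
tin [0.6789 0.2504 0.065 ]
bolt [0.6457 0.1142 0.047 ]
wr [0.534  0.3946 0.    ]
red [0.3767 0.3278 0.    ]
orange [0.3331 0.1431 0.    ]
ring [0.4875 0.1993 0.012 ]
blade end [0.411 0.213 0.   ]
sm plate [ 0.6025 -0.3488  0.03  ]
[[ 0.9276  0.3736 -0.0004]
 [ 0.3736 -0.9276  0.0009]
 [-0.     -0.001  -1.    ]]
```

Emit:
apply_moves:
  commands:
    - [[2, -1.2, 0, 0, 0, 0, 0], [6, -3.7, 0, 0, 0, 1, 0], [11, -6.9, 0, 0, 0, 2, 0], [16, -10, 0, 0, 0, 3, 0], [21, -13.1, 0, 0, 0, 4, 0], [26, -16.2, 0, 0, 0, 5, 0], [31, -19.3, 0, 0, 0, 6, 0], [36, -22.4, 0, 0, 0, 7, 0], [41, -25.6, 0, 0, 0, 8, 0], [45, -28.1, 0, 0, 0, 9, 0], [47, -29.4, 0, 0, 0, 9, 0], [47, -29.4, 0, 0, 0, 9, 0]]

```text
time_s: 1.65
eef_pos: [0.56, -0.1278, 0.2388]
tool_rot: [-0.001, 0.993, 0.115, -0.0]
ft_force: [-0.6, -1.2, 0.1]
opening: 0.0854
```

```bash
cat > shot.py <<'E'
import sys,json
from h import *
n=sys.argv[1];st=observe();im=snapshot("wrist");cv2.imwrite(f"pics/{n}.png",im)
json.dump({k:np.array(v).tolist() for k,v in st.items()},open(f"pics/{n}.json","w"))
q=st["tool_rot"];R=Ro.from_quat([q[1],q[2],q[3],q[0]]).as_matrix()
print(st["time_s"],st["eef_pos"],"yaw",np.degrees(np.arctan2(R[1,0],R[0,0])),"z",R[:,2],st["ft_force"],st["opening"])
E
python3 shot.py w1
```

```text
1.65 [ 0.56000559 -0.12780936  0.2387577 ] yaw 13.210368311876007 z [-6.86803707e-04  2.03715783e-03 -9.99997689e-01] [-0.594523   -1.18391996  0.09836956] 0.08537104754761624
```

View pics/w1.png

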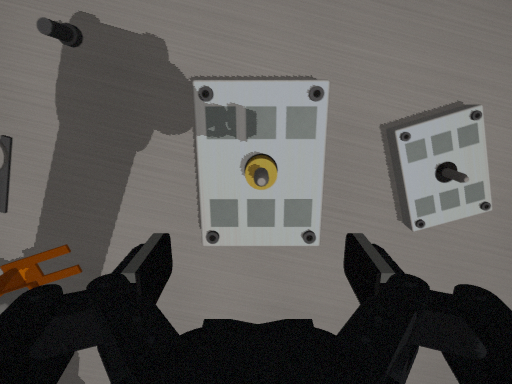

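Emit:
apply_moves:
  commands:
    - [[0, -1.5, 0, 0, 0, 0, 0], [0, -6, 0, 0, 0, 0, 0], [0.3, -10.5, 0, 0, 0, 0, 0], [0.3, -12, 0, 0, 0, 0, 0], [0.3, -12, 0, 0, 0, 0, 0]]

```text
time_s: 2.33
eef_pos: [0.5347, -0.012, 0.2392]
tool_rot: [-0.0, 0.993, 0.114, -0.0]
ft_force: [-0.5, -1.1, -0.5]
opening: 0.0851
```

```bash
python3 shot.py w2
```

```text
2.325 [ 0.53472269 -0.01196989  0.23920531] yaw 13.119422779088927 z [-6.02249880e-04  4.81336266e-04 -9.99999703e-01] [-0.54686418 -1.07160242 -0.47801792] 0.0851243116852433
```

Emit:
apply_moves:
  commands:
    - [[0, -1.5, 0, 0, 0, 0, 0], [0, -6, 0, 0, 0, 2, 0], [0.3, -12, 0, 0, 0, 4, 0], [0.3, -18, 0, 0, 0, 6, 0], [0.3, -21, 0, 0, 0, 7, 0], [0.3, -22.5, 0, 0, 0, 7, 0], [0.3, -22.5, 0, 0, 0, 7, 0]]

```text
time_s: 3.25
eef_pos: [0.4873, 0.2065, 0.239]
tool_rot: [-0.0, 0.999, 0.053, -0.001]
ft_force: [-0.1, -0.3, 0.7]
opening: 0.0855
```

```bash
python3 shot.py w3
```

```text
3.25 [0.48728089 0.20648782 0.23900318] yaw 6.05060669316514 z [-1.06861228e-03  2.15800799e-04 -9.99999406e-01] [-0.05136276 -0.32473254  0.72672234] 0.085482246093435
```

View pics/w2.png

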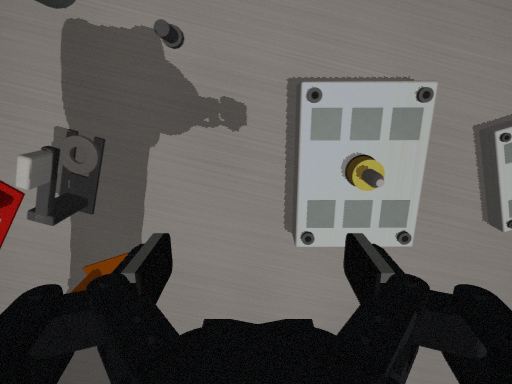

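View pics/w3.png

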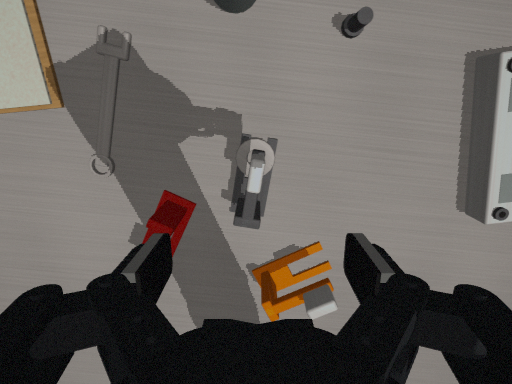

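```bash
python3 - <<'E'
import cv2,numpy as np
a=cv2.imread("pics/w3.png");A=cv2.resize(a[125:235,215:295],None,fx=5,fy=5,interpolation=cv2.INTER_CUBIC)
b=cv2.imread("pics/w2.png");B=cv2.resize(b[120:230,10:115],None,fx=3.6,fy=3.6,interpolation=cv2.INTER_CUBIC)
B=cv2.copyMakeBorder(B,0,550-B.shape[0],0,0,cv2.BORDER_CONSTANT);print(A.shape,B.shape)
cv2.imwrite("pics/c3.png",np.hstack([A,B]))
a=cv2.imread("pics/w1.png");A=cv2.resize(a[145:195,235:285],None,fx=7,fy=7,interpolation=cv2.INTER_CUBIC)
a=cv2.imread("pics/w2.png");B=cv2.resize(a[145:195,340:390],None,fx=7,fy=7,interpolation=cv2.INTER_CUBIC)
cv2.imwrite("pics/c4.png",np.hstack([A,B]))
E
```

```text
(550, 400, 3) (550, 378, 3)
```

View pics/c3.png

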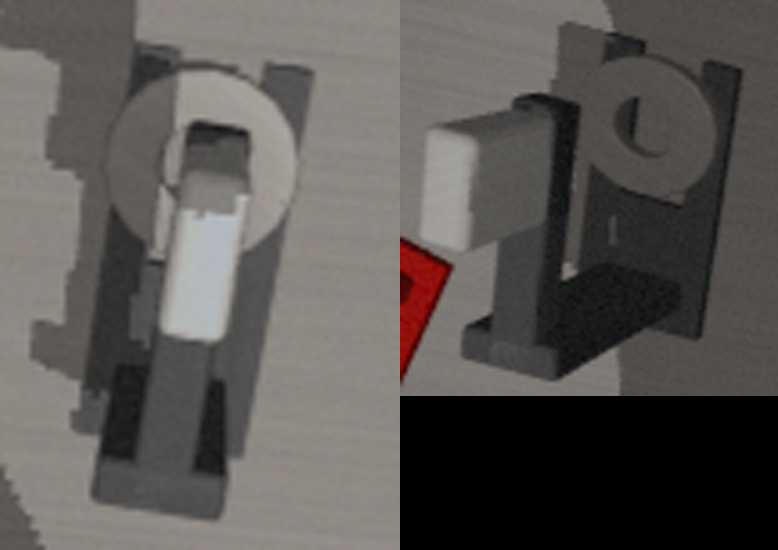

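View pics/c4.png

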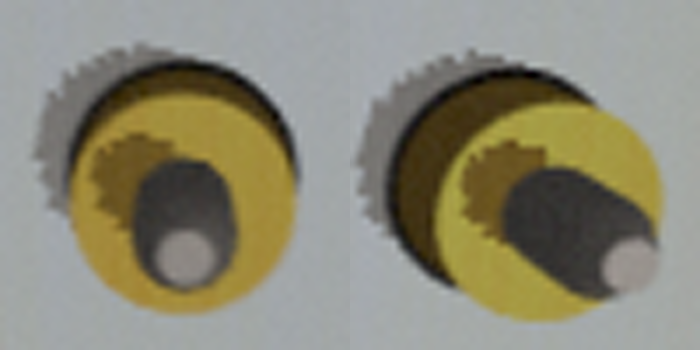

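```bash
cat > l.py <<'E'
from h import *
import json
np.set_printoptions(precision=4,suppress=True)
def W(n): 
    st={k:np.array(v) for k,v in json.load(open(f"pics/{n}.json")).items()}
    return cam("wrist",st)
E
python3 - <<'E'
from l import *
w1,w2,w3=W("w1"),W("w2"),W("w3")
f3=lambda x,y:(215+x/5,125+y/5)
f2=lambda x,y:(10+(x-400)/3.6,120+y/3.6)
print("grip top",tri([(w3,f3(204,256)),(w2,f2(449,185))]))
for p in [(183,172),(250,176),(224,340),(160,335)]: print(onz(w3,f3(*p),.104))
g1=lambda x,y:(235+x/7,145+y/7); g2=lambda x,y:(340+(x-350)/7,145+y/7)
print("pillar",tri([(w1,g1(185,259)),(w2,g2(630,265))]))
print("bush",tri([(w1,g1(183,204)),(w2,g2(549,212))]))
# tips/ends of fork on z=.004, ring
print("blade R edge", onz(w3,f3(312,68),.004),onz(w3,f3(240,457),.004))
print("tipL",onz(w3,f3(138,42),.004), "neckbase back")
# ring outline
pts=np.array([(110,155),(125,105),(160,78),(205,68),(250,82),(285,118),(297,160),(292,205),(272,238)],float)
G=np.array([onz(w3,f3(*p),.012)[:2] for p in pts])
A=np.c_[2*G,np.ones(len(G))];s=np.linalg.lstsq(A,(G**2).sum(1),rcond=None)[0];print("ring",s[:2],np.sqrt(s[2]+s[0]**2+s[1]**2))
r2=np.array([(585,105),(610,65),(645,55),(690,72),(713,115),(710,160),(690,190),(650,193),(615,175)],float)
G=np.array([onz(w2,f2(*p),.012)[:2] for p in r2])
A=np.c_[2*G,np.ones(len(G))];s=np.linalg.lstsq(A,(G**2).sum(1),rcond=None)[0];print("ring2",s[:2],np.sqrt(s[2]+s[0]**2+s[1]**2))
E
```

```text
grip top (array([0.489 , 0.2078, 0.1012]), [np.float64(0.47859822495925414), np.float64(0.47859822495939897)])
[0.505  0.2134 0.104 ]
[0.5056 0.2008 0.104 ]
[0.473  0.2021 0.104 ]
[0.4727 0.2146 0.104 ]
pillar (array([ 0.5552, -0.1333,  0.0933]), [np.float64(0.37685435448143695), np.float64(0.3768543544812949)])
bush (array([ 0.5554, -0.1332,  0.0616]), [np.float64(0.1793688303957768), np.float64(0.1793688303958463)])
blade R edge [0.5159 0.1839 0.004 ] [0.4095 0.1903 0.004 ]
tipL [0.5177 0.2282 0.004 ] neckbase back
ring [0.4892 0.2088] 0.024470238364739116
ring2 [0.4905 0.2065] 0.023779693956767968
```

Emit:
apply_moves:
  commands:
    - [[0.1, 0, 1, 0, 0, 2, 0], [0.2, -0.1, 3.5, 0, 0, 5, 0], [0.2, -0.1, 6.5, 0, 0, 8, 0], [0.2, -0.1, 8.5, 0, 0, 9, 0], [0.2, -0.1, 9, 0, 0, 9, 0], [0.2, -0.1, 9, 0, 0, 9, 0]]

```text
time_s: 4.05
eef_pos: [0.4901, 0.2057, 0.1493]
tool_rot: [0.0, 1.0, -0.027, -0.0]
ft_force: [-1.1, -0.4, 0.0]
opening: 0.0852
```

```bash
python3 shot.py w4
```

```text
4.05 [0.49005391 0.20565953 0.14927849] yaw -3.100514721481192 z [-8.29722392e-04 -3.37971250e-04 -9.99999599e-01] [-1.05682915 -0.37190588  0.00278696] 0.08518864987626293
```

View pics/w4.png

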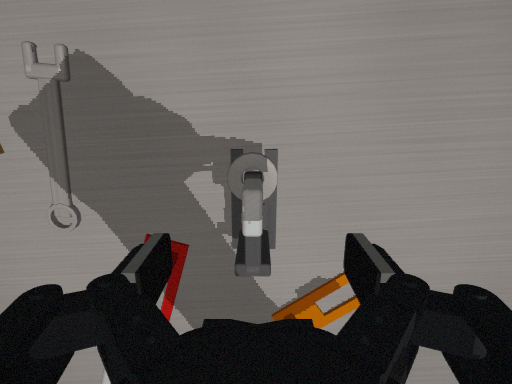

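```bash
python3 - <<'E'
import cv2,numpy as np
a=cv2.imread("pics/w4.png");A=cv2.resize(a[140:285,215:295],None,fx=4,fy=4,interpolation=cv2.INTER_CUBIC)
A=np.clip(A.astype(float)*1.6,0,255).astype('uint8')
cv2.imwrite("pics/c5.png",A)
E
```

```text
(no output)
```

View pics/c5.png

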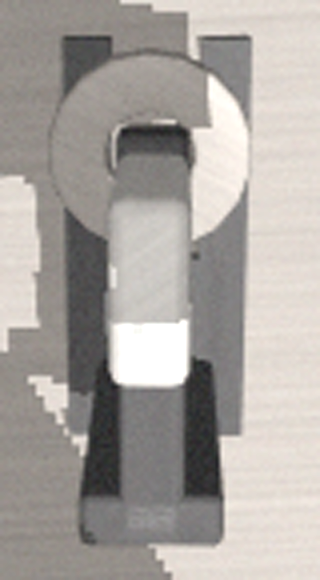

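```bash
python3 - <<'E'
from l import *
w=W("w4");f=lambda x,y:(215+x/4,140+y/4)
P=lambda p,z:onz(w,f(*p),z)
c=[P(p,.104) for p in [(108,200),(188,202),(188,382),(110,382)]];print(np.array(c),np.mean(c,0))
R=P((252,38),.004),P((242,433),.004);d=R[1]-R[0];print(R,np.degrees(np.arctan2(-d[1],-d[0])))
L=P((63,38),.004);print(L,(L+R[0])/2)
pts=np.array([(50,140),(62,100),(95,65),(150,52),(205,68),(240,105),(251,148),(240,195),(215,227),(60,195),(82,227)],float)
G=np.array([P(p,.012)[:2] for p in pts])
A=np.c_[2*G,np.ones(len(G))];s=np.linalg.lstsq(A,(G**2).sum(1),rcond=None)[0];print("ring",s[:2],np.sqrt(s[2]+s[0]**2+s[1]**2))
E
```

```text
[[0.5059 0.2139 0.104 ]
 [0.5049 0.2011 0.104 ]
 [0.4732 0.2026 0.104 ]
 [0.4739 0.2158 0.104 ]] [0.4894 0.2084 0.104 ]
(array([0.5151, 0.1838, 0.004 ]), array([0.4098, 0.19  , 0.004 ])) -3.3903591435268017
[0.5175 0.2293 0.004 ] [0.5163 0.2065 0.004 ]
ring [0.4899 0.2098] 0.024537112841764245
```

Emit:
apply_moves:
  commands:
    - [[-0.1, -0.25, 1, 0, 0, 0, 0], [-0.1, -0.25, 3, 0, 0, 0, 0], [-0.1, -0.25, 5, 0, 0, 0, 0], [-0.1, -0.25, 6.5, 0, 0, 0, 0], [-0.1, -0.25, 6.9, 0, 0, 0, 0], [-0.1, -0.25, 6.9, 0, 0, 0, 0]]
  squeeze: 60

```text
time_s: 4.85
eef_pos: [0.4894, 0.2088, 0.0809]
tool_rot: [-0.0, 1.0, -0.027, 0.0]
ft_force: [0.1, -1.1, 0.6]
opening: 0.0857
```

```bash
python3 shot.py w5
```

```text
4.85 [0.4894241  0.20875816 0.08091774] yaw -3.0764873704280613 z [ 4.71163626e-05  1.26266235e-04 -9.99999991e-01] [ 0.14929045 -1.1079955   0.64451706] 0.08572459018716677
```

View pics/w5.png

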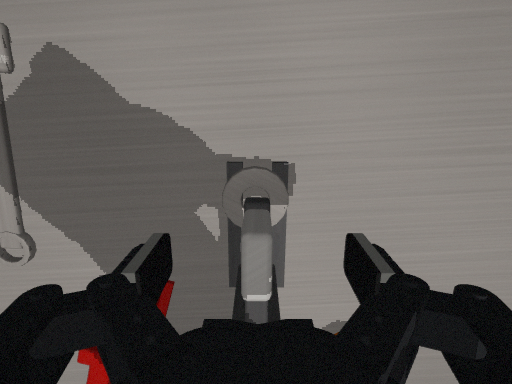

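Emit:
apply_moves:
  commands:
    - [[0, 0, 0, 0, 0, 0, 0.4], [0, 0, 0, 0, 0, 0, 0.65], [0, 0, 0, 0, 0, 0, 0.75], [0, 0, 0, 0, 0, 0, 0.78], [0, 0, 0, 0, 0, 0, 0.81], [0, 0, 0, 0, 0, 0, 0.84], [0, 0, 0, 0, 0, 0, 0.87], [0, 0, 0, 0, 0, 0, 0.9], [0, 0, 0, 0, 0, 0, 0.95], [0, 0, 0, 0, 0, 0, 1], [0, 0, 0, 0, 0, 0, 1]]
  squeeze: 80

```text
time_s: 6.28
eef_pos: [0.4897, 0.2089, 0.0814]
tool_rot: [-0.0, 1.0, -0.027, 0.0]
ft_force: [0.4, 1.2, 2.8]
opening: 0.0129
```

```bash
python3 shot.py w6
```

```text
6.275 [0.4897274  0.20893807 0.08135723] yaw -3.075798450060553 z [ 8.47724456e-04  4.49464964e-04 -9.99999540e-01] [0.43718636 1.24053487 2.83815377] 0.012939881595177519
```

View pics/w6.png

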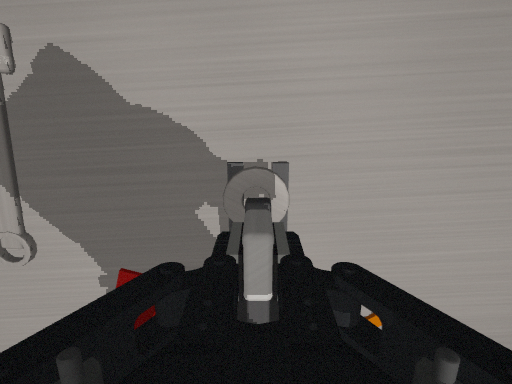

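Emit:
apply_moves:
  commands:
    - [[0, 0, -0.1, 0, 0, 0, 1], [0, 0, -0.3, 0, 0, 0, 1], [0, 0, -0.7, 0, 0, 0, 1], [0, 0, -1.2, 0, 0, 0, 1], [0, 0, -1.8, 0, 0, 0, 1], [0, 0, -2.4, 0, 0, 0, 1], [0, 0, -2.8, 0, 0, 0, 1], [0, 0, -3, 0, 0, 0, 1], [0, 0, -3, 0, 0, 0, 1]]
  squeeze: 100

```text
time_s: 7.45
eef_pos: [0.4897, 0.2089, 0.1114]
tool_rot: [-0.0, 1.0, -0.027, 0.0]
ft_force: [-0.3, 0.4, -3.3]
opening: 0.0127
```

```bash
python3 shot.py w7; python3 - <<'E'
from h import *
cv2.imwrite("pics/s7.png",cv2.resize(snapshot("scene")[130:260,260:420],None,fx=5,fy=4.6,interpolation=cv2.INTER_CUBIC))
E
```

```text
7.45 [0.48969332 0.20887352 0.11138409] yaw -3.0787257857354158 z [ 8.99853536e-04  3.80646663e-04 -9.99999523e-01] [-0.30042128  0.36520314 -3.2616489 ] 0.012695992801770367
```

View pics/w7.png

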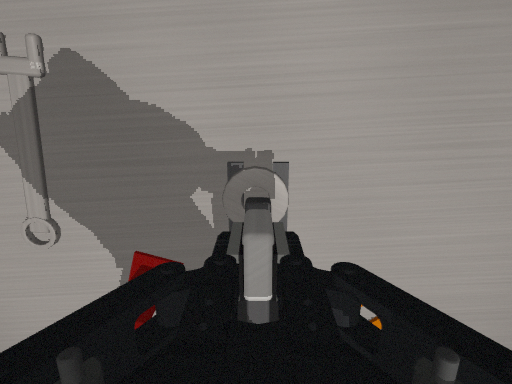

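View pics/s7.png

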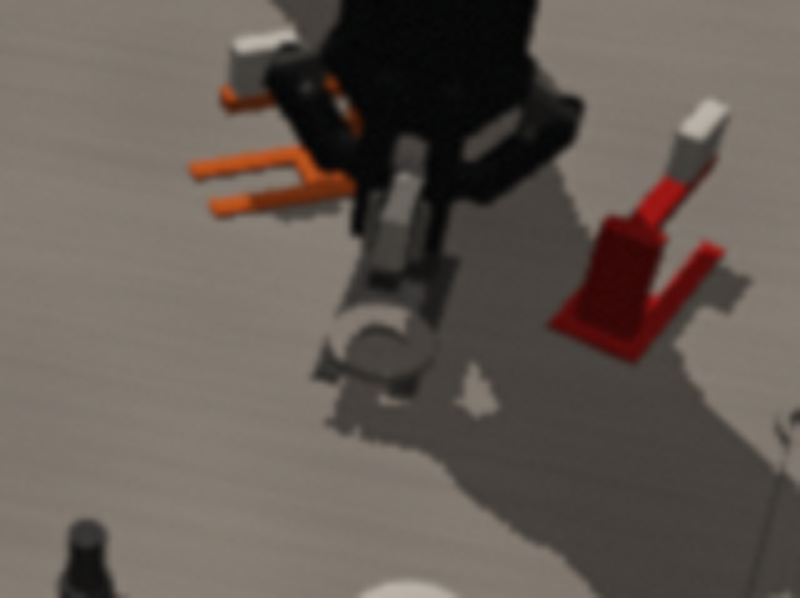

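```bash
python3 - <<'E'
import cv2,numpy as np
a=cv2.imread("pics/w7.png");A=cv2.resize(a[150:240,210:305],None,fx=6,fy=6,interpolation=cv2.INTER_CUBIC)
A=np.clip(A.astype(float)*1.6,0,255).astype('uint8')
cv2.imwrite("pics/c7.png",A)
E
```

```text
(no output)
```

View pics/c7.png

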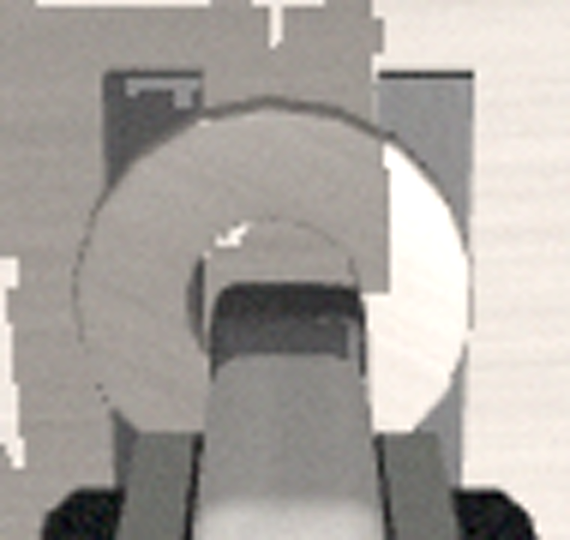

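Emit:
apply_moves:
  commands:
    - [[0, 0, -0.2, 0, 0, 0, 1], [0, 0, -0.6, 0, 0, 0, 1], [0, 0, -1.3, 0, 0, 0, 1], [0, 0, -2.2, 0, 0, 0, 1], [0, 0, -3.3, 0, 0, 0, 1], [0, 0, -4.5, 0, 0, 0, 1], [0, 0, -5.7, 0, 0, 0, 1], [0, 0, -6.9, 0, 0, 0, 1], [0, 0, -7.8, 0, 0, 0, 1], [0, 0, -8.4, 0, 0, 0, 1], [0, 0, -8.7, 0, 0, 0, 1], [0, 0, -8.8, 0, 0, 0, 1]]

```text
time_s: 9.05
eef_pos: [0.4895, 0.2087, 0.1991]
tool_rot: [-0.0, 1.0, -0.027, 0.0]
ft_force: [0.3, 0.9, -3.6]
opening: 0.0124
```

```bash
python3 - <<'E'
from l import *
w=W("w7");st=json.load(open("pics/w7.json"));f=lambda x,y:(210+x/6,150+y/6)
z0=st["eef_pos"][2]-.0814
P=lambda p,z:onz(w,f(*p),z0+z)
pts=np.array([(76,270),(95,205),(140,150),(200,115),(272,102),(345,118),(400,155),(445,205),(468,270),(466,320),(445,380),(88,345)],float)
G=np.array([P(p,.012)[:2] for p in pts])
A=np.c_[2*G,np.ones(len(G))];s=np.linalg.lstsq(A,(G**2).sum(1),rcond=None)[0];print("ring",s[:2],np.sqrt(s[2]+s[0]**2+s[1]**2))
L,R=P((105,72),.004),P((474,72),.004);m=(L+R)/2;y=np.radians(-3.08)
ex=np.array([np.cos(y),np.sin(y)]);ey=np.array([-ex[1],ex[0]])
o=m[:2]-.028*ex;t=np.array(st["eef_pos"][:2])
print(np.linalg.norm(L-R),"origin",o)
for n,v in (("orig",o),("ring",s[:2])): print(n,(v-t)@ex,(v-t)@ey)
E
```

```text
ring [0.4909 0.2097] 0.024093045257433623
0.045467260990165854 origin [0.4891 0.2076]
orig -0.0005360911447507383 -0.0013101213898670308
ring 0.0011303995254026457 0.0008508513706614079
```

Emit:
apply_moves:
  commands:
    - [[0.07, 0.29, 0, 0, 0, 0, 1], [0.26, 1.07, 0, 0, 0, 0, 1], [0.6, 2.43, 0, 0, 0, 0, 1], [1.08, 4.37, 0, 0, 0, 0, 1], [1.65, 6.7, 0, 0, 0, 0, 1], [2.22, 9.03, 0, 0, 0, 0, 1], [2.77, 11.26, 0, 0, 0, 0, 1], [3.27, 13.3, 0, 0, 0, 0, 1], [3.66, 14.86, 0, 0, 0, 0, 1], [3.92, 15.92, 0, 0, 0, 0, 1], [4.06, 16.5, 0, 0, 0, 0, 1], [4.16, 16.9, 0, 0, 0, 0, 1]]

```text
time_s: 10.55
eef_pos: [0.5219, 0.0379, 0.199]
tool_rot: [-0.0, 1.0, -0.027, 0.0]
ft_force: [0.6, -0.3, -2.7]
opening: 0.0126
```

Emit:
apply_moves:
  commands:
    - [[0.07, 0.29, 0, 0, 0, 0, 1], [0.26, 1.07, 0, 0, 0, 0, 1], [0.6, 2.43, 0, 0, 0, 0, 1], [1.08, 4.37, 0, 0, 0, 0, 1], [1.65, 6.7, 0, 0, 0, 0, 1], [2.22, 9.03, 0, 0, 0, 0, 1], [2.77, 11.26, 0, 0, 0, 0, 1], [3.27, 13.3, 0, 0, 0, 0, 1], [3.66, 14.86, 0, 0, 0, 0, 1], [3.92, 15.92, 0, 0, 0, 0, 1], [4.06, 16.5, 0, 0, 0, 0, 1], [4.16, 16.9, 0, 0, 0, 0, 1]]

```text
time_s: 12.05
eef_pos: [0.5546, -0.1328, 0.199]
tool_rot: [-0.0, 1.0, -0.026, 0.0]
ft_force: [-0.1, 1.1, -3.9]
opening: 0.012
```

```bash
python3 shot.py w8; python3 - <<'E'
from h import *
for n,(a,b,c,d) in {"scene":(120,250,120,280),"top":(120,250,230,390)}.items(): 
    im=snapshot(n);cv2.imwrite(f"pics/{n}8f.png",im);cv2.imwrite(f"pics/{n}8.png",cv2.resize(im[a:b,c:d],None,fx=5,fy=4.6,interpolation=cv2.INTER_CUBIC))
a=cv2.imread("pics/w8.png");A=cv2.resize(a[150:240,210:305],None,fx=6,fy=6,interpolation=cv2.INTER_CUBIC)
cv2.imwrite("pics/c8.png",np.clip(A.astype(float)*1.6,0,255).astype('uint8'))
E
```

```text
12.05 [ 0.55458407 -0.13275881  0.19898023] yaw -3.0073026606302493 z [ 2.60581875e-04  7.15610866e-04 -9.99999710e-01] [-0.05516262  1.09006467 -3.87677756] 0.012035835623842622
```

View pics/c8.png

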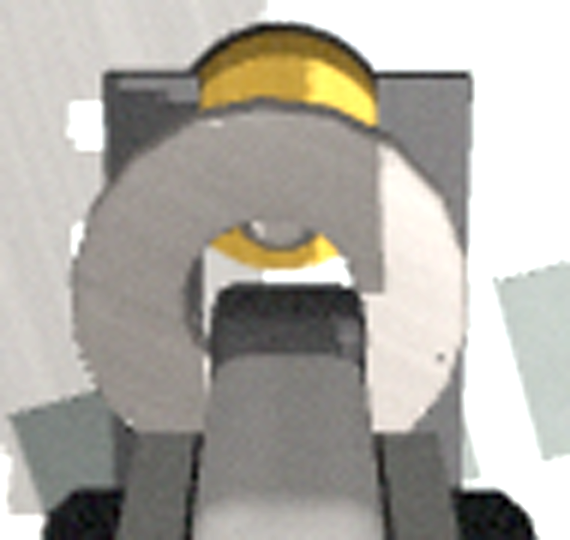

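View pics/scene8.png

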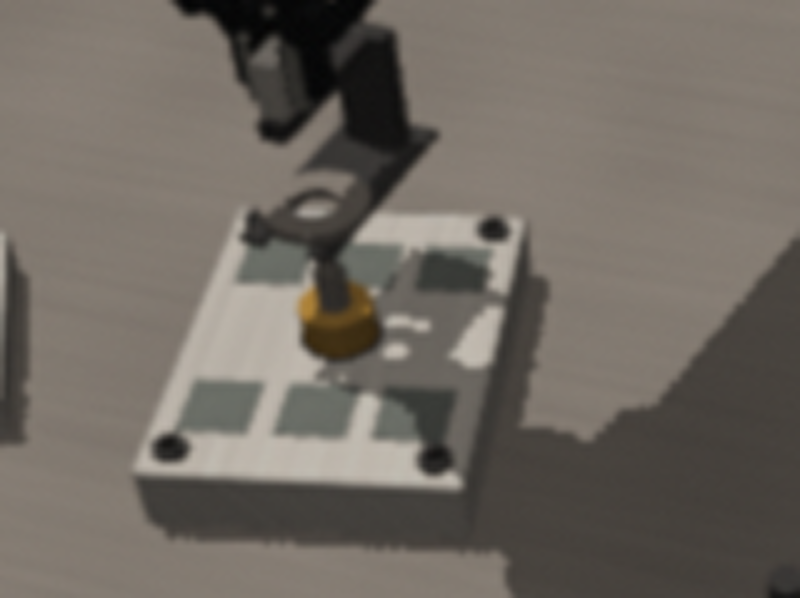

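View pics/top8.png

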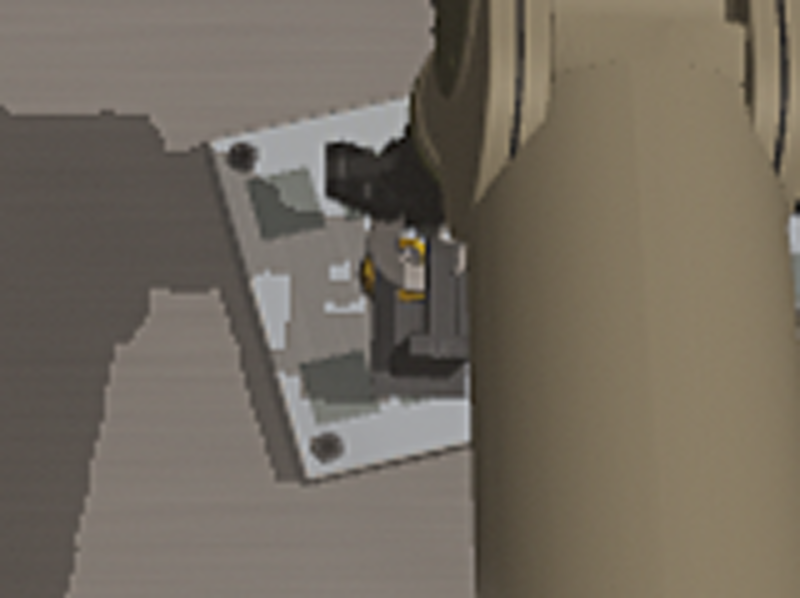

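```bash
python3 - <<'E'
from l import *
a=cv2.imread("pics/w8.png");A=cv2.resize(a[178:202,238:275],None,fx=20,fy=20,interpolation=cv2.INTER_CUBIC)
cv2.imwrite("pics/c8b.png",np.clip(A.astype(float)*1.8,0,255).astype('uint8'))
w=W("w8")
for P in [(.5552,-.1333,.0933),(.5554,-.1332,.0616)]: print(proj(w,P))
E
```

```text
[257.285 186.358]
[257.2703 177.1494]
```

View pics/c8b.png

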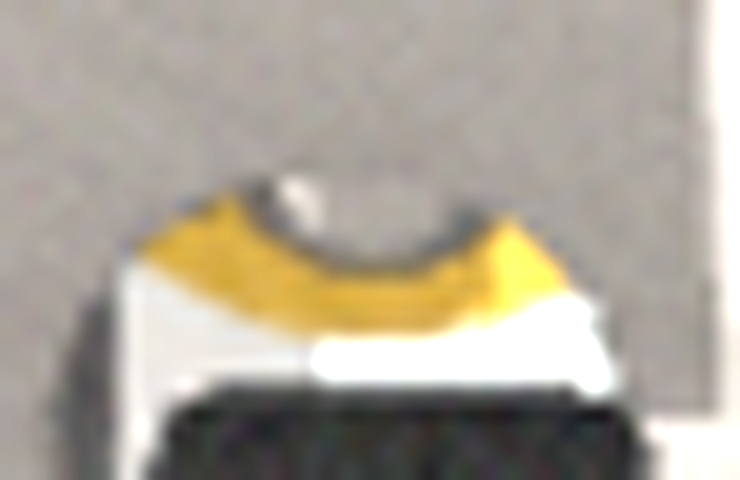

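Emit:
apply_moves:
  commands:
    - [[0, 0, 0.2, 0, 0, 0, 1], [0, 0, 0.6, 0, 0, 0, 1], [0, 0, 1.1, 0, 0, 0, 1], [0, 0, 1.6, 0, 0, 0, 1], [0, 0, 2.1, 0, 0, 0, 1], [0, 0, 2.4, 0, 0, 0, 1], [0, 0, 2.6, 0, 0, 0, 1], [0, 0, 2.6, 0, 0, 0, 1]]

```text
time_s: 13.2
eef_pos: [0.5545, -0.1327, 0.1729]
tool_rot: [-0.0, 1.0, -0.026, 0.0]
ft_force: [-0.0, 0.5, -2.4]
opening: 0.0126
```

```bash
python3 shot.py w9; python3 - <<'E'
from h import *
a=cv2.imread("pics/w9.png");A=cv2.resize(a[150:240,210:305],None,fx=6,fy=6,interpolation=cv2.INTER_CUBIC)
cv2.imwrite("pics/c9.png",np.clip(A.astype(float)*1.6,0,255).astype('uint8'))
E
```

```text
13.2 [ 0.55450436 -0.13265378  0.17292561] yaw -3.0205315113676696 z [ 1.64196862e-04  6.18908488e-04 -9.99999795e-01] [-0.01627708  0.52557792 -2.39111214] 0.012612284035033016
```

View pics/c9.png

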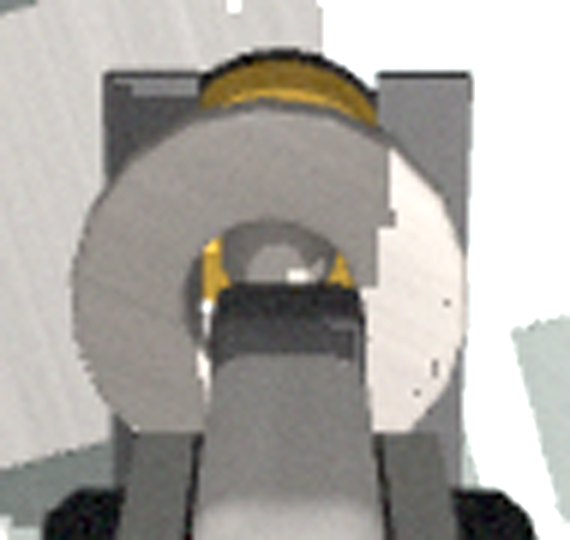

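Emit:
apply_moves:
  commands:
    - [[0, 0, 0.2, 0, 0, 0, 1], [0, 0, 0.5, 0, 0, 0, 1], [0, 0, 0.9, 0, 0, 0, 1], [0, 0, 1.3, 0, 0, 0, 1], [0, 0, 1.7, 0, 0, 0, 1], [0, 0, 2.1, 0, 0, 0, 1], [0, 0, 2.3, 0, 0, 0, 1], [0, 0, 2.4, 0, 0, 0, 1], [0, 0, 2.4, 0, 0, 0, 1]]

```text
time_s: 14.38
eef_pos: [0.5546, -0.1327, 0.1491]
tool_rot: [-0.0, 1.0, -0.026, 0.0]
ft_force: [0.1, -0.1, -2.6]
opening: 0.0124
```

```bash
python3 shot.py w10; python3 - <<'E'
from h import *
im=snapshot("scene");cv2.imwrite("pics/s10f.png",im)
B=cv2.resize(im[150:220,150:225],None,fx=5.4,fy=5.4,interpolation=cv2.INTER_CUBIC)
a=cv2.imread("pics/w10.png");A=cv2.resize(a[145:235,215:300],None,fx=4.2,fy=4.2,interpolation=cv2.INTER_CUBIC)
cv2.imwrite("pics/c10.png",np.hstack([np.clip(A[:378].astype(float)*1.6,0,255).astype('uint8'),B[:378]]))
E
```

```text
14.375 [ 0.55461271 -0.13267174  0.14911716] yaw -3.022341648508134 z [ 4.59615231e-04  5.42274043e-04 -9.99999747e-01] [ 0.0578473  -0.14156991 -2.62649224] 0.012355121309402016
```

View pics/c10.png

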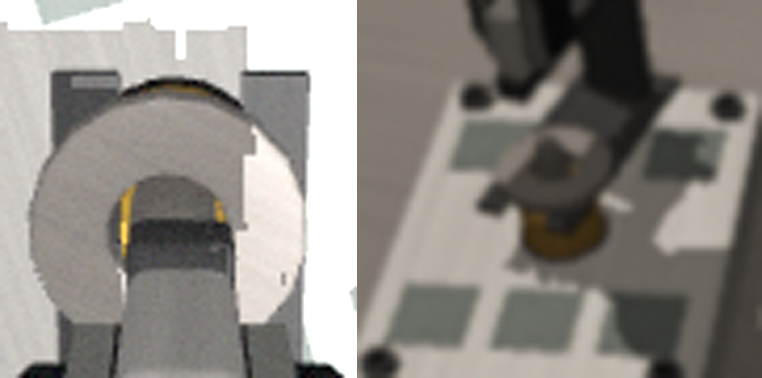

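Emit:
apply_moves:
  commands:
    - [[0, 0, 0.1, 0, 0, 0, 1], [0, 0, 0.2, 0, 0, 0, 1], [0, 0, 0.3, 0, 0, 0, 1], [0, 0, 0.35, 0, 0, 0, 1], [0, 0, 0.35, 0, 0, 0, 1]]

```text
time_s: 15.1
eef_pos: [0.5546, -0.1327, 0.1457]
tool_rot: [-0.0, 1.0, -0.026, 0.0]
ft_force: [0.1, -0.9, -3.7]
opening: 0.0126
```

Emit:
apply_moves:
  commands:
    - [[0, 0, 0.05, 0, 0, 0, 1], [0, 0, 0.1, 0, 0, 0, 1], [0, 0, 0.1, 0, 0, 0, 1]]

```text
time_s: 15.48
eef_pos: [0.5546, -0.1327, 0.1446]
tool_rot: [-0.0, 1.0, -0.026, 0.0]
ft_force: [-0.2, 1.0, -4.5]
opening: 0.0127
```

Emit:
apply_moves:
  commands:
    - [[0, 0, 0.04, 0, 0, 0, 1], [0, 0, 0.08, 0, 0, 0, 1], [0, 0, 0.08, 0, 0, 0, 1]]

```text
time_s: 15.85
eef_pos: [0.5546, -0.1326, 0.1438]
tool_rot: [-0.0, 1.0, -0.026, 0.0]
ft_force: [0.9, 0.4, -3.1]
opening: 0.0125
```

Emit:
apply_moves:
  commands:
    - [[0, 0, 0.04, 0, 0, 0, 1], [0, 0, 0.07, 0, 0, 0, 1], [0, 0, 0.07, 0, 0, 0, 1]]

```text
time_s: 16.23
eef_pos: [0.5548, -0.1327, 0.1434]
tool_rot: [-0.0, 1.0, -0.026, 0.0]
ft_force: [-1.1, -0.2, 1.1]
opening: 0.0123
```

Emit:
apply_moves:
  commands:
    - [[0, 0, -0.08, 0, 0, 0, 1], [0, 0, -0.08, 0, 0, 0, 1], [-0.2, 0, -0.08, 0, 0, 0, 1], [-0.5, 0, -0.08, 0, 0, 0, 1], [-0.9, 0, -0.08, 0, 0, 0, 1], [-1.2, 0, -0.08, 0, 0, 0, 1], [-1.2, 0, -0.08, 0, 0, 0, 1]]

```text
time_s: 17.1
eef_pos: [0.5425, -0.1321, 0.1443]
tool_rot: [-0.0, 1.0, -0.026, 0.0]
ft_force: [0.1, 0.2, -3.2]
opening: 0.0127
```

```bash
python3 shot.py w11; python3 - <<'E'
from h import *
im=snapshot("scene");cv2.imwrite("pics/s11f.png",im)
B=cv2.resize(im[150:220,150:225],None,fx=5.4,fy=5.4,interpolation=cv2.INTER_CUBIC)
a=cv2.imread("pics/w11.png");A=cv2.resize(a[145:235,215:300],None,fx=4.2,fy=4.2,interpolation=cv2.INTER_CUBIC)
cv2.imwrite("pics/c11.png",np.hstack([np.clip(A[:378].astype(float)*1.6,0,255).astype('uint8'),B[:378]]))
E
```

```text
17.1 [ 0.54250943 -0.13213154  0.14425978] yaw -3.028727953724856 z [ 7.40767679e-04  2.28110773e-04 -9.99999700e-01] [ 0.07378699  0.16229199 -3.19789751] 0.012664689476041144
```

View pics/c11.png

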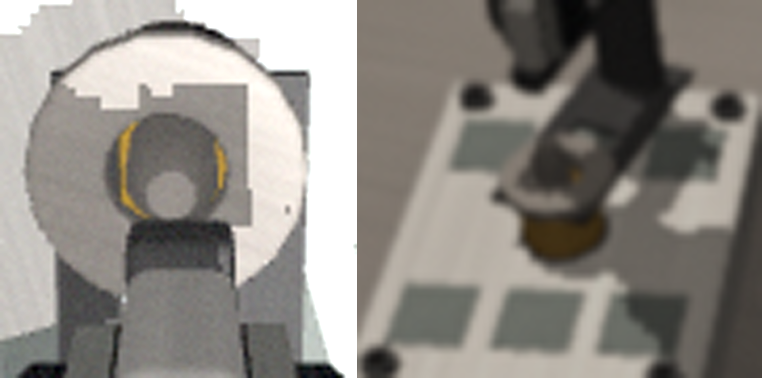

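Ring stays on the pillar while the fork slides back. Continue.

Emit:
apply_moves:
  commands:
    - [[-0.2, 0, 0, 0, 0, 0, 1], [-0.6, 0, 0, 0, 0, 0, 1], [-1.1, 0, 0, 0, 0, 0, 1], [-1.6, 0, 0, 0, 0, 0, 1], [-2.1, 0, 0, 0, 0, 0, 1], [-2.6, 0, 0, 0, 0, 0, 1], [-3.1, 0, 0, 0, 0, 0, 1], [-3.6, 0, 0, 0, 0, 0, 1], [-4.1, 0, 0, 0, 0, 0, 1], [-4.6, 0, 0, 0, 0, 0, 1], [-5.1, 0, 0, 0, 0, 0, 1], [-5.2, 0, 0, 0, 0, 0, 1]]

```text
time_s: 18.7
eef_pos: [0.4905, -0.1294, 0.1443]
tool_rot: [-0.0, 1.0, -0.026, 0.0]
ft_force: [-1.1, -0.3, -2.0]
opening: 0.0127
```

```bash
python3 shot.py w12; python3 - <<'E'
from h import *
im=snapshot("scene");cv2.imwrite("pics/s12f.png",im)
B=cv2.resize(im[150:220,150:225],None,fx=5.4,fy=5.4,interpolation=cv2.INTER_CUBIC)
a=cv2.imread("pics/w12.png");A=cv2.resize(a[85:175,215:300],None,fx=4.2,fy=4.2,interpolation=cv2.INTER_CUBIC)
cv2.imwrite("pics/c12.png",np.hstack([np.clip(A[:378].astype(float)*1.6,0,255).astype('uint8'),B[:378]]))
E
```

```text
18.7 [ 0.49054524 -0.1293648   0.14426923] yaw -3.027051421559566 z [ 9.01112354e-04  1.72251167e-04 -9.99999579e-01] [-1.05065688 -0.31727947 -1.98339022] 0.012695140081485845
```

View pics/c12.png

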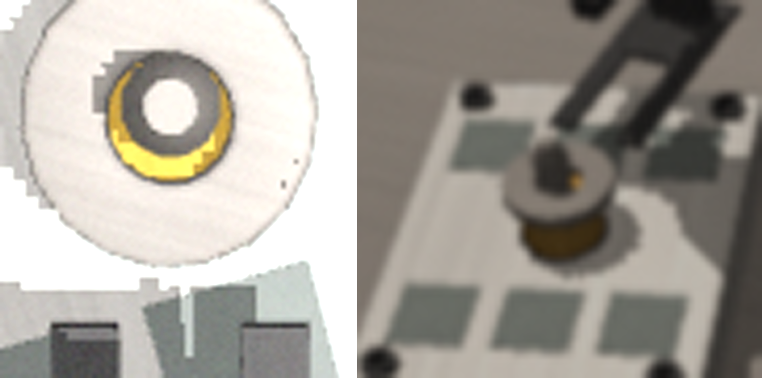

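View pics/w12.png

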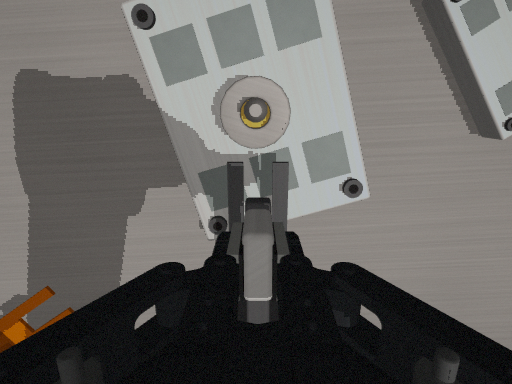

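Emit:
apply_moves:
  commands:
    - [[0, -0.1, -0.4, 0, 0, 0, 1], [0, -0.1, -1, 0, 0, 0, 1], [0, -0.1, -1.5, 0, 0, 0, 1], [0, -0.1, -1.6, 0, 0, 0, 1], [0, -0.1, -1.6, 0, 0, 0, 1], [0.4, -0.1, -1.6, 0, 0, 0, 1], [1, -0.1, -1.6, 0, 0, 0, 1], [1.8, -0.1, -1.6, 0, 0, 0, 1], [2.4, -0.1, -1.6, 0, 0, 0, 1], [2.6, -0.1, -1.6, 0, 0, 0, 1], [2.6, -0.1, -1.6, 0, 0, 0, 1]]

```text
time_s: 20.18
eef_pos: [0.5168, -0.1297, 0.1602]
tool_rot: [-0.0, 1.0, -0.026, 0.0]
ft_force: [-0.3, -0.3, -2.9]
opening: 0.0125
```

```bash
python3 shot.py w13; python3 - <<'E'
from h import *
im=snapshot("scene");cv2.imwrite("pics/s13f.png",im)
B=cv2.resize(im[150:220,150:225],None,fx=5.4,fy=5.4,interpolation=cv2.INTER_CUBIC)
a=cv2.imread("pics/w13.png");A=cv2.resize(a[105:195,215:300],None,fx=4.2,fy=4.2,interpolation=cv2.INTER_CUBIC)
cv2.imwrite("pics/c13.png",np.hstack([np.clip(A[:378].astype(float)*1.3,0,255).astype('uint8'),B[:378]]))
E
```

```text
20.175 [ 0.51684856 -0.12970613  0.16022708] yaw -3.0197577058594174 z [ 8.40604196e-04  3.60699604e-04 -9.99999582e-01] [-0.33712303 -0.27220076 -2.85483569] 0.012533788706693383
```

View pics/c13.png

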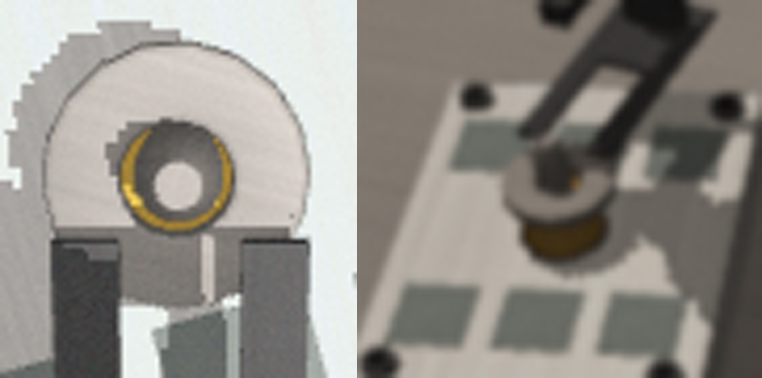

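Emit:
apply_moves:
  commands:
    - [[0.3, -0.03, 0, 0, 0, 0, 1], [0.8, -0.03, 0, 0, 0, 0, 1], [1.4, -0.03, 0, 0, 0, 0, 1], [2, -0.03, 0, 0, 0, 0, 1], [2.6, -0.03, 0, 0, 0, 0, 1], [3.2, -0.03, 0, 0, 0, 0, 1], [3.7, -0.03, 0, 0, 0, 0, 1], [3.9, -0.03, 0, 0, 0, 0, 1], [3.9, -0.03, 0, 0, 0, 0, 1]]

```text
time_s: 21.4
eef_pos: [0.5557, -0.1315, 0.1603]
tool_rot: [-0.0, 1.0, -0.026, 0.0]
ft_force: [0.5, 0.2, -3.5]
opening: 0.0129
```

```bash
python3 shot.py w14; python3 - <<'E'
from h import *
im=snapshot("scene");cv2.imwrite("pics/s14f.png",im)
B=cv2.resize(im[150:220,150:225],None,fx=5.4,fy=5.4,interpolation=cv2.INTER_CUBIC)
a=cv2.imread("pics/w14.png");A=cv2.resize(a[145:235,215:300],None,fx=4.2,fy=4.2,interpolation=cv2.INTER_CUBIC)
cv2.imwrite("pics/c14.png",np.hstack([np.clip(A[:378].astype(float)*1.3,0,255).astype('uint8'),B[:378]]))
E
```

```text
21.4 [ 0.55567077 -0.13149731  0.16028161] yaw -3.0265410745405514 z [ 7.85865719e-04  2.79965414e-04 -9.99999652e-01] [ 0.46827718  0.18760168 -3.48347807] 0.012856752349224182
```

View pics/c14.png

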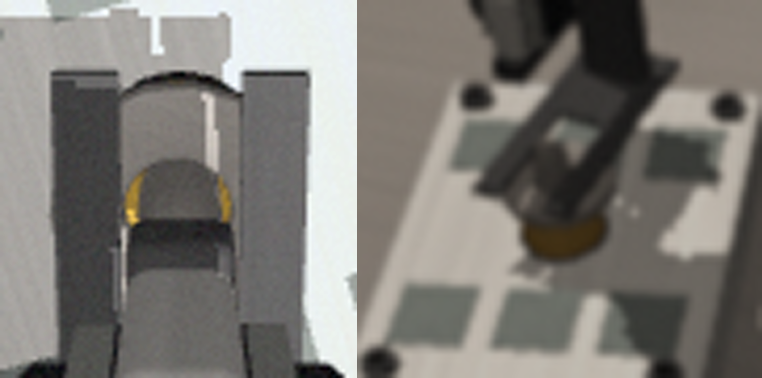

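Emit:
apply_moves:
  commands:
    - [[0, 0, 0.2, 0, 0, 0, 1], [0, 0, 0.4, 0, 0, 0, 1], [0, 0, 0.6, 0, 0, 0, 1], [0, 0, 0.7, 0, 0, 0, 1], [0, 0, 0.7, 0, 0, 0, 1]]

```text
time_s: 22.12
eef_pos: [0.5554, -0.1315, 0.1532]
tool_rot: [-0.0, 1.0, -0.026, 0.0]
ft_force: [-0.5, 0.4, -2.5]
opening: 0.0125
```

Emit:
apply_moves:
  commands:
    - [[0, 0, 0.05, 0, 0, 0, 1], [0, 0, 0.1, 0, 0, 0, 1], [0, 0, 0.15, 0, 0, 0, 1], [0, 0, 0.2, 0, 0, 0, 1], [0, 0, 0.2, 0, 0, 0, 1]]

```text
time_s: 22.75
eef_pos: [0.5556, -0.1316, 0.1515]
tool_rot: [-0.0, 1.0, -0.026, 0.0]
ft_force: [0.1, 0.7, -0.2]
opening: 0.0127
```

Emit:
apply_moves:
  commands:
    - [[0, 0, 0.05, 0, 0, 0, 1], [0, 0, 0.1, 0, 0, 0, 1], [0, 0, 0.15, 0, 0, 0, 1], [0, 0, 0.2, 0, 0, 0, 1], [0, 0, 0.25, 0, 0, 0, 1], [0, 0, 0.3, 0, 0, 0, 1], [0, 0, 0.3, 0, 0, 0, 1]]

```text
time_s: 23.62
eef_pos: [0.5556, -0.1315, 0.1484]
tool_rot: [-0.0, 1.0, -0.026, 0.0]
ft_force: [-2.0, 0.3, 0.5]
opening: 0.0127
```

```bash
python3 shot.py w15; python3 - <<'E'
from h import *
im=snapshot("scene");cv2.imwrite("pics/s15f.png",im)
B=cv2.resize(im[150:220,150:225],None,fx=5.4,fy=5.4,interpolation=cv2.INTER_CUBIC)
a=cv2.imread("pics/w15.png");A=cv2.resize(a[145:235,215:300],None,fx=4.2,fy=4.2,interpolation=cv2.INTER_CUBIC)
cv2.imwrite("pics/c15.png",np.hstack([np.clip(A[:378].astype(float)*1.3,0,255).astype('uint8'),B[:378]]))
E
```

```text
23.625 [ 0.55558401 -0.13153137  0.14841944] yaw -3.02800921270798 z [ 8.95536904e-04  1.41646616e-04 -9.99999589e-01] [-1.9986878   0.3406345   0.47640841] 0.012684735525281859
```

View pics/c15.png

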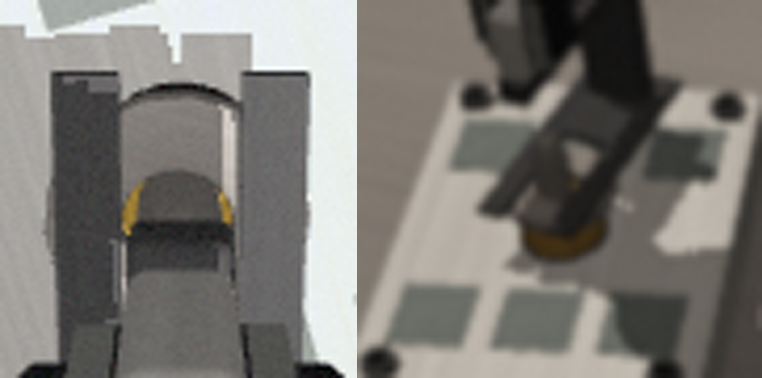

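Emit:
apply_moves:
  commands:
    - [[0, 0, 0.05, 0, 0, 0, 1], [0, 0, 0.1, 0, 0, 0, 1], [0, 0, 0.14, 0, 0, 0, 1], [0, 0, 0.14, 0, 0, 0, 1]]

```text
time_s: 24.22
eef_pos: [0.5556, -0.1316, 0.147]
tool_rot: [-0.0, 1.0, -0.026, 0.0]
ft_force: [-1.0, 0.6, 0.8]
opening: 0.0129
```

Emit:
apply_moves:
  commands:
    - [[0, 0, 0.04, 0, 0, 0, 1], [0, 0, 0.08, 0, 0, 0, 1], [0, 0, 0.08, 0, 0, 0, 1]]

```text
time_s: 24.6
eef_pos: [0.5555, -0.1316, 0.1461]
tool_rot: [-0.0, 1.0, -0.026, 0.0]
ft_force: [-1.3, -1.4, 1.6]
opening: 0.0127
```

Emit:
apply_moves:
  commands:
    - [[0, 0, 0.04, 0, 0, 0, 1], [0, 0, 0.08, 0, 0, 0, 1], [0, 0, 0.08, 0, 0, 0, 1]]

```text
time_s: 24.98
eef_pos: [0.5556, -0.1315, 0.1453]
tool_rot: [-0.0, 1.0, -0.026, 0.0]
ft_force: [-1.2, 0.7, 1.8]
opening: 0.0127
```

Emit:
apply_moves:
  commands:
    - [[0, 0, 0.04, 0, 0, 0, 1], [0, 0, 0.08, 0, 0, 0, 1], [0, 0, 0.08, 0, 0, 0, 1]]

```text
time_s: 25.35
eef_pos: [0.5556, -0.1315, 0.1444]
tool_rot: [-0.0, 1.0, -0.026, 0.0]
ft_force: [-0.8, 0.3, 1.6]
opening: 0.0126
```

Emit:
apply_moves:
  commands:
    - [[0, 0, 0.04, 0, 0, 0, 1], [0, 0, 0.08, 0, 0, 0, 1], [0, 0, 0.08, 0, 0, 0, 1]]

```text
time_s: 25.72
eef_pos: [0.5556, -0.1315, 0.1436]
tool_rot: [-0.0, 1.0, -0.026, 0.0]
ft_force: [-0.5, 0.3, 2.7]
opening: 0.0126
```

Emit:
apply_moves:
  commands:
    - [[0, 0, 0.04, 0, 0, 0, 1], [0, 0, 0.08, 0, 0, 0, 1], [0, 0, 0.08, 0, 0, 0, 1]]

```text
time_s: 26.1
eef_pos: [0.5555, -0.1315, 0.1427]
tool_rot: [-0.0, 1.0, -0.026, 0.0]
ft_force: [-0.7, 0.6, 1.0]
opening: 0.0129
```

Emit:
apply_moves:
  commands:
    - [[0, 0, 0.04, 0, 0, 0, 1], [0, 0, 0.08, 0, 0, 0, 1], [0, 0, 0.08, 0, 0, 0, 1]]

```text
time_s: 26.48
eef_pos: [0.5557, -0.1315, 0.1423]
tool_rot: [-0.0, 1.0, -0.026, 0.001]
ft_force: [-2.5, 0.4, 5.3]
opening: 0.0128
```

Emit:
apply_moves:
  commands:
    - [[0, 0, 0.04, 0, 0, 0, 1], [0, 0, 0.08, 0, 0, 0, 1], [0, 0, 0.08, 0, 0, 0, 1]]

```text
time_s: 26.85
eef_pos: [0.5558, -0.1315, 0.1421]
tool_rot: [0.0, 1.0, -0.026, 0.001]
ft_force: [-2.7, -0.2, 7.5]
opening: 0.0125
```

Emit:
apply_moves:
  commands:
    - [[0, 0, 0.04, 0, 0, 0, 1], [0, 0, 0.08, 0, 0, 0, 1], [0, 0, 0.08, 0, 0, 0, 1]]

```text
time_s: 27.22
eef_pos: [0.5558, -0.1315, 0.142]
tool_rot: [0.0, 1.0, -0.026, 0.001]
ft_force: [-3.6, 0.2, 8.8]
opening: 0.0126
```

Emit:
apply_moves:
  commands:
    - [[0, 0, 0.08, 0, 0, 0, 1], [0, 0, 0.09, 0, 0, 0, 1], [0, 0, 0.09, 0, 0, 0, 1]]

```text
time_s: 27.6
eef_pos: [0.5559, -0.1315, 0.142]
tool_rot: [0.0, 1.0, -0.026, 0.001]
ft_force: [-3.7, 0.4, 9.3]
opening: 0.0124
```

```bash
python3 - <<'E'
from bench import *
s=observe();print(s["time_s"],s["eef_pos"],s["ft_force"],s["moment"],s["tool_rot"])
E
```

```text
27.6 [ 0.55592726 -0.13149411  0.14195499] [-3.7497197   0.36438697  9.25605571] [0.25382344 1.04327554 0.07034034] [ 2.80810651e-04  9.99649513e-01 -2.64530779e-02  1.00337757e-03]
```

Emit:
apply_moves:
  commands:
    - [[0, 0, 0.1, 0, 0, 0, 1], [0, 0, 0.1, 0, 0, 0, 1], [0, 0, 0.1, 0, 0, 0, 1], [0, 0, 0.1, 0, 0, 0, 1]]

```text
time_s: 28.1
eef_pos: [0.5559, -0.1315, 0.1419]
tool_rot: [0.0, 1.0, -0.026, 0.001]
ft_force: [-4.4, 0.7, 10.0]
opening: 0.0125
```

Emit:
apply_moves:
  commands:
    - [[0, 0, 0.1, 0, 0, 0, 1], [0, 0, 0.1, 0, 0, 0, 1], [0, 0, 0.1, 0, 0, 0, 1], [0, 0, 0.1, 0, 0, 0, 1]]

```text
time_s: 28.6
eef_pos: [0.556, -0.1315, 0.1418]
tool_rot: [0.001, 1.0, -0.026, 0.001]
ft_force: [-4.7, 0.2, 11.3]
opening: 0.0123
```

Emit:
apply_moves:
  commands:
    - [[0, 0, 0.1, 0, 0, 0, 1], [0, 0, 0.1, 0, 0, 0, 1], [0, 0, 0.1, 0, 0, 0, 1], [0, 0, 0.1, 0, 0, 0, 1]]

```text
time_s: 29.1
eef_pos: [0.556, -0.1314, 0.1418]
tool_rot: [0.001, 1.0, -0.026, 0.001]
ft_force: [-5.2, 1.8, 12.4]
opening: 0.0123
```

Emit:
apply_moves:
  commands:
    - [[0, 0, 0.08, 0, 0, 0, 1], [0, 0, 0.08, 0, 0, 0, 1], [0, 0, 0.08, 0, 0, 0, 1], [0, 0, 0.08, 0, 0, 0, 1]]

```text
time_s: 29.6
eef_pos: [0.5559, -0.1314, 0.1419]
tool_rot: [0.001, 1.0, -0.027, 0.001]
ft_force: [-6.2, 0.7, 10.3]
opening: 0.0126
```

Emit:
apply_moves:
  commands:
    - [[0, 0, 0.08, 0, 0, 0, 1], [0, 0, 0.08, 0, 0, 0, 1], [0, 0, 0.08, 0, 0, 0, 1], [0, 0, 0.08, 0, 0, 0, 1]]

```text
time_s: 30.1
eef_pos: [0.5559, -0.1314, 0.1419]
tool_rot: [0.001, 1.0, -0.027, 0.001]
ft_force: [-4.6, 1.0, 10.4]
opening: 0.0127
```

Emit:
apply_moves:
  commands:
    - [[0, 0, 0.08, 0, 0, 0, 1], [0, 0, 0.08, 0, 0, 0, 1], [0, 0, 0.08, 0, 0, 0, 1], [0, 0, 0.08, 0, 0, 0, 1]]

```text
time_s: 30.6
eef_pos: [0.5559, -0.1314, 0.1419]
tool_rot: [0.001, 1.0, -0.027, 0.001]
ft_force: [-4.3, 0.8, 10.2]
opening: 0.0125
```

```bash
python3 shot.py w16; python3 - <<'E'
from h import *
im=snapshot("scene");cv2.imwrite("pics/s16f.png",im)
B=cv2.resize(im[150:220,150:225],None,fx=5.4,fy=5.4,interpolation=cv2.INTER_CUBIC)
a=cv2.imread("pics/w16.png");A=cv2.resize(a[145:235,215:300],None,fx=4.2,fy=4.2,interpolation=cv2.INTER_CUBIC)
cv2.imwrite("pics/c16.png",np.hstack([np.clip(A[:378].astype(float)*1.3,0,255).astype('uint8'),B[:378]]))
E
```

```text
30.6 [ 0.5558893 -0.1313806  0.1419209] yaw -3.0420540030357586 z [ 0.00265707 -0.0022864  -0.99999386] [-4.3238948   0.76556569 10.24929785] 0.012521508039290414
```

View pics/c16.png

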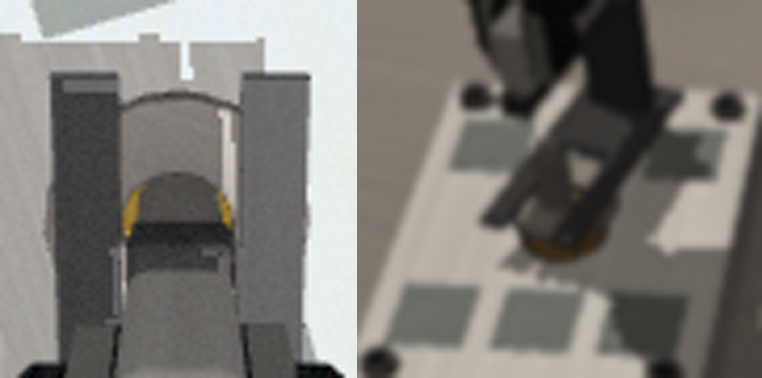

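Emit:
apply_moves:
  commands:
    - [[0, 0, -0.1, 0, 0, 0, 1], [0, 0, -0.3, 0, 0, 0, 1], [0, 0, -0.7, 0, 0, 0, 1], [0, 0, -1.3, 0, 0, 0, 1], [0, 0, -2.1, 0, 0, 0, 1], [0, 0, -3, 0, 0, 0, 1], [0, 0, -4, 0, 0, 0, 1], [0, 0, -5, 0, 0, 0, 1], [0, 0, -6, 0, 0, 0, 1], [0, 0, -6.7, 0, 0, 0, 1], [0, 0, -7, 0, 0, 0, 1], [0, 0, -7, 0, 0, 0, 1]]

```text
time_s: 32.2
eef_pos: [0.5557, -0.1312, 0.2119]
tool_rot: [0.001, 1.0, -0.027, 0.001]
ft_force: [1.0, -0.2, -2.7]
opening: 0.0125
```

```bash
python3 shot.py w17; python3 - <<'E'
from h import *
im=snapshot("scene");cv2.imwrite("pics/s17f.png",im)
B=cv2.resize(im[120:220,140:240],None,fx=5.8,fy=5.8,interpolation=cv2.INTER_CUBIC)
cv2.imwrite("pics/c17.png",B)
E
```

```text
32.2 [ 0.55568537 -0.13123318  0.21193012] yaw -3.043028971463027 z [ 0.00265937 -0.00232094 -0.99999377] [ 0.99185378 -0.2366799  -2.70673327] 0.01250895115031331
```

View pics/c17.png

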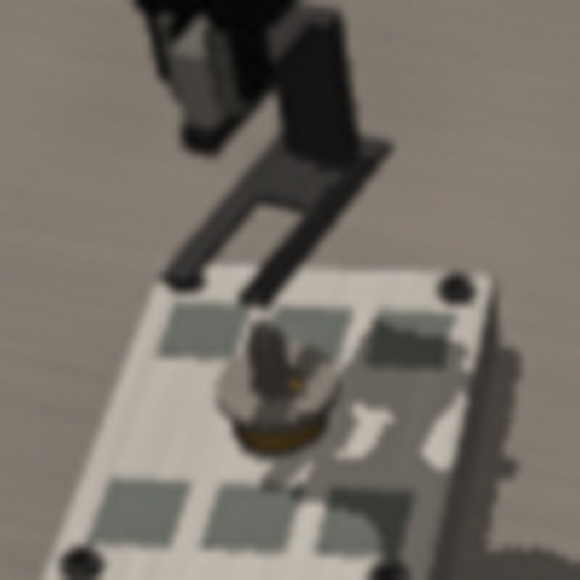

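View pics/w17.png

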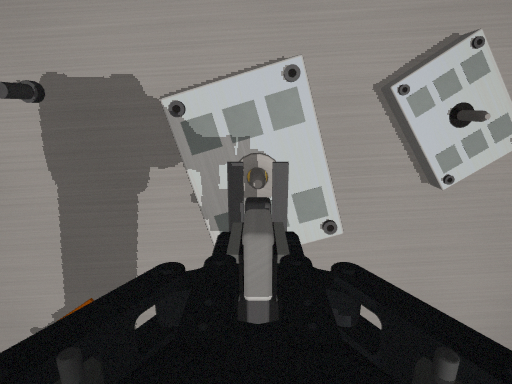

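Emit:
apply_moves:
  commands:
    - [[-0.1, -0.4, 0, 0, 0, 0, 1], [-0.3, -1.3, 0, 0, 0, 0, 1], [-0.7, -2.8, 0, 0, 0, 0, 1], [-1.2, -4.7, 0, 0.13, -0.16, 0, 1], [-1.8, -7, 0, 0.13, -0.16, 0, 1], [-2.3, -9.3, 0, 0.13, -0.16, 0, 1], [-2.9, -11.6, 0, 0.13, -0.16, 0, 1], [-3.4, -13.6, 0, 0.13, -0.16, 0, 1], [-3.8, -15.1, 0, 0.13, -0.16, 0, 1], [-4, -16.1, 0, 0.13, -0.16, 0, 1], [-4.2, -16.6, 0, 0.13, -0.16, 0, 1], [-4.2, -16.8, 0, 0.13, -0.16, 0, 1]]

```text
time_s: 33.8
eef_pos: [0.5225, 0.0386, 0.2111]
tool_rot: [-0.0, 1.0, -0.027, -0.0]
ft_force: [1.2, -0.1, -3.6]
opening: 0.0124
```

Emit:
apply_moves:
  commands:
    - [[-0.1, -0.4, 0, 0, 0, 0, 1], [-0.3, -1.3, 0, 0, 0, 0, 1], [-0.7, -2.8, 0, 0, 0, 0, 1], [-1.2, -4.7, 0, 0, 0, 0, 1], [-1.8, -7, 0, 0, 0, 0, 1], [-2.3, -9.3, 0, 0, 0, 0, 1], [-2.9, -11.6, 0, 0, 0, 0, 1], [-3.4, -13.6, 0, 0, 0, 0, 1], [-3.8, -15.1, 0, 0, 0, 0, 1], [-4, -16.1, 0, 0, 0, 0, 1], [-4.2, -16.6, 0, 0, 0, 0, 1], [-4.2, -16.8, 0, 0, 0, 0, 1]]

```text
time_s: 35.3
eef_pos: [0.4895, 0.2085, 0.2111]
tool_rot: [0.0, 1.0, -0.027, -0.0]
ft_force: [-0.2, 0.4, -2.8]
opening: 0.0129
```

```bash
python3 shot.py w18
```

```text
35.3 [0.48952752 0.20850476 0.21107985] yaw -3.0792820330958355 z [-7.49863749e-04 -7.84242185e-05 -9.99999716e-01] [-0.21912031  0.37635466 -2.79217897] 0.012946437926415866
```

View pics/w18.png

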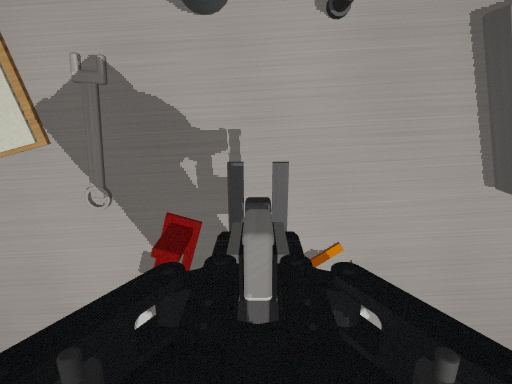

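Emit:
apply_moves:
  commands:
    - [[0, 0, 0.4, 0, 0, 0, 1], [0, 0, 1.3, 0, 0, 0, 1], [0, 0, 2.8, 0, 0, 0, 1], [0, 0, 4.5, 0, 0, 0, 1], [0, 0, 6.2, 0, 0, 0, 1], [0, 0, 8, 0, 0, 0, 1], [0, 0, 9.6, 0, 0, 0, 1], [0, 0, 10.8, 0, 0, 0, 1], [0, 0, 11.7, 0, 0, 0, 1], [0, 0, 12.3, 0, 0, 0, 1], [0, 0, 12.5, 0, 0, 0, 1], [0, 0, 12.5, 0, 0, 0, 1]]

```text
time_s: 36.85
eef_pos: [0.4897, 0.2086, 0.0863]
tool_rot: [-0.0, 1.0, -0.027, -0.0]
ft_force: [0.9, -0.1, -3.0]
opening: 0.0123
```

Emit:
apply_moves:
  commands:
    - [[0, 0, 0.15, 0, 0, 0, 1], [0, 0, 0.3, 0, 0, 0, 1], [0, 0, 0.4, 0, 0, 0, 1], [0, 0, 0.4, 0, 0, 0, 1]]

```text
time_s: 37.35
eef_pos: [0.4896, 0.2086, 0.0822]
tool_rot: [-0.0, 1.0, -0.027, -0.0]
ft_force: [0.3, 0.5, -2.7]
opening: 0.0125
```

Emit:
apply_moves:
  commands:
    - [[0, 0, 0.05, 0, 0, 0, 1], [0, 0, 0.08, 0, 0, 0, 1], [0, 0, 0.08, 0, 0, 0, 1]]

```text
time_s: 37.72
eef_pos: [0.4897, 0.2086, 0.0815]
tool_rot: [-0.0, 1.0, -0.027, -0.0]
ft_force: [-0.2, -0.6, -1.8]
opening: 0.0122
```

Emit:
apply_moves:
  commands:
    - [[0, 0, 0.05, 0, 0, 0, 1], [0, 0, 0.07, 0, 0, 0, 1], [0, 0, 0.07, 0, 0, 0, 1]]

```text
time_s: 38.1
eef_pos: [0.4898, 0.2086, 0.0814]
tool_rot: [0.0, 1.0, -0.027, -0.0]
ft_force: [-2.5, -1.0, 4.7]
opening: 0.0126
```

Emit:
apply_moves:
  commands:
    - [[0, 0, 0.02, 0, 0, 0, 0.84], [0, 0, 0.02, 0, 0, 0, 0.8], [0, 0, 0.02, 0, 0, 0, 0.75], [0, 0, 0, 0, 0, 0, 0.65], [0, 0, 0, 0, 0, 0, 0.5], [0, 0, 0, 0, 0, 0, 0.3], [0, 0, 0, 0, 0, 0, 0], [0, 0, 0, 0, 0, 0, 0], [0, 0, 0, 0, 0, 0, 0]]

```text
time_s: 39.22
eef_pos: [0.4898, 0.2087, 0.0814]
tool_rot: [0.0, 1.0, -0.027, -0.0]
ft_force: [0.9, 0.1, 0.5]
opening: 0.0856
```

```bash
python3 shot.py w19
```

```text
39.225 [0.48979476 0.20866678 0.08137098] yaw -3.0852850393660805 z [-1.77456590e-05 -1.12777117e-04 -9.99999993e-01] [0.93017805 0.14021959 0.52754687] 0.08556080197121116
```

View pics/w19.png

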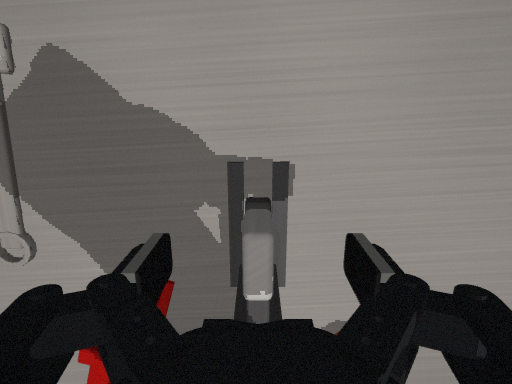

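Released and standing. Raise clear and check.

Emit:
apply_moves:
  commands:
    - [[0, 0, -0.3, 0, 0, 0, 0], [0, 0, -1.3, 0, 0, 0, 0], [0, 0, -3, 0, 0, 0, 0], [0, 0, -6, 0, 0, 0, 0], [0, 0, -9, 0, 0, 0, 0], [0, 0, -12, 0, 0, 0, 0], [0, 0, -14, 0, 0, 0, 0], [0, 0, -15, 0, 0, 0, 0], [0, 0, -15, 0, 0, 0, 0]]

```text
time_s: 40.4
eef_pos: [0.49, 0.2088, 0.2321]
tool_rot: [-0.0, 1.0, -0.027, 0.001]
ft_force: [-0.3, 0.4, -0.3]
opening: 0.0854
```

```bash
python3 shot.py w20;python3 - <<'E'
from h import *
im=snapshot("scene");cv2.imwrite("pics/s20.png",im[100:300,60:460].repeat(2,0).repeat(2,1))
im=snapshot("top");cv2.imwrite("pics/t20.png",im)
E
```

```text
40.4 [0.4899785  0.2088129  0.23211062] yaw -3.0862366524903893 z [ 1.19760921e-03  1.68089295e-04 -9.99999269e-01] [-0.31557325  0.4184611  -0.34640886] 0.0853886338021298
```

View pics/s20.png

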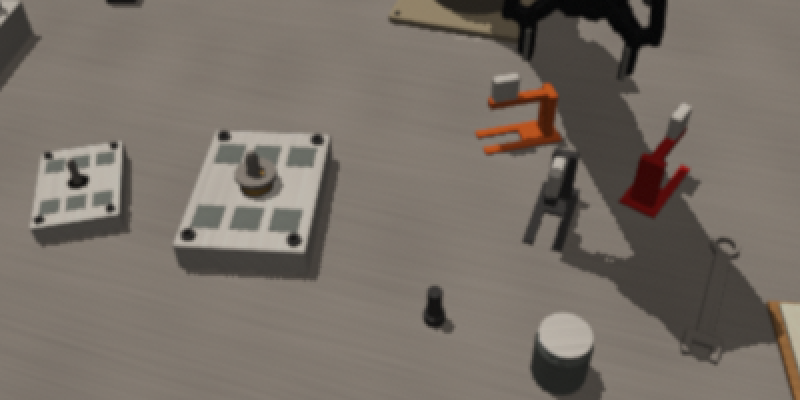

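View pics/w20.png

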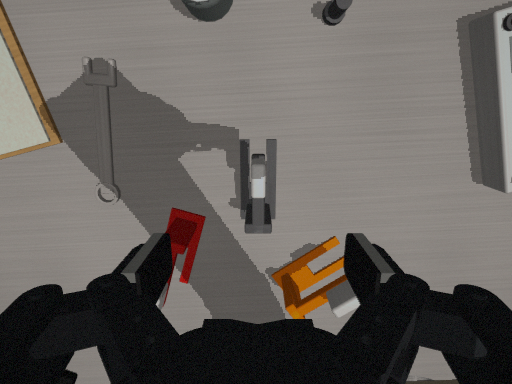

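View pics/t20.png

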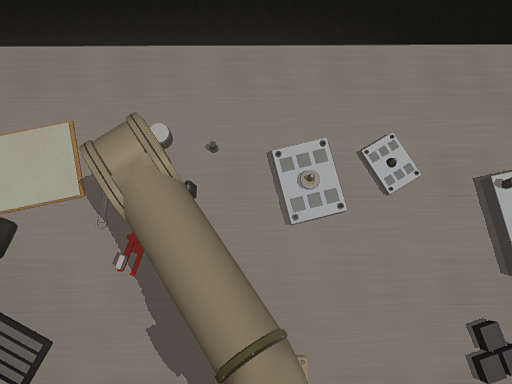

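```bash
python3 -c "
from bench import *
print(job_done())"
```

```text
the job is handed in; nothing more can be done
None
```

The job is done and handed in at about 40.5 s of the 72 s allowed, with no verdict reported. I took the steel-grey loader, which was the only one carrying the ring, and the 200 x 150 mm plate.

- **Ring:** The ring rode level on the fork and went over the pillar. The fork was slid out from under it, and it stayed on the pillar and lay flat on the bush.
- **First contact:** When the fork first met the bush, the push was about 4 N, close to the 5 N that moves it. The measured height suggests the bush did not move.
- **Pressing:** With the fork on the ring, the bush went down about 9.5 mm at roughly 4 to 5 N and then stood still at its stop.
- **Holding:** I bore on it for about 3 s. The last 1.5 s was about 13 N, counting the loader's weight. Just before that the force crept up to about 15 N, with readings good to about 1 N, so it stayed under 18 N.
- **Side force:** A side force of up to about 6 N on the tool showed during the hold. I did not find its cause; it was gone on lifting.
- **Putting back:** The loader stands upright at its old place on the bench, released. It met the bench with a brief push of about 8 N. The gripper is open 15 cm above it, touching nothing.

My last pictures show the ring flat on the lowered bush. The tin, bolt, wrench, look-alike loaders and smaller plate are where they were. No check failed. The last top view had the loader hidden by the arm, so its stance was checked in the scene and wrist views.

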